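# Latch the loaded plate carrier at its middle position

### The arm

A 7-joint arm with a two-finger parallel gripper is mounted at the origin on the work surface. World frame = base frame: x ahead of the robot, y to its left, z up, the work surface at z = 0. Lengths are in m, angles in rad, forces in N, time in s.
With the tool pointing down it reaches from about 0.4 to 0.9 m from the base axis. Payload 5.5 kg.
Tool frame: the origin (TCP) lies midway between the tips of the shut fingers; the grasp point (between the pads) lies 19 mm behind it; z points along the fingers, y is the direction in which the jaws open and shut (so a half turn about z gives the same grasp; the last joint's range is limited). The gripper opens to 85 mm and grips with 20 to 120 N. Pads are 22 mm wide; open, the fingers measure 114 mm over their backs; the gripper's body (76 mm by 85 mm) begins 54 mm behind the grasp point. The pads swing forward as they close: fully open they stand 13 mm farther back than shut.
Start: joints at [0.263, 0.501, -0.427, 1.55, 0.221, 1.138, -0.21], TCP at [0.65, 0, 0.231] pointing down, gripper open.
Joint ranges: [-2.88, 2.88], [-0.31, 2.03], [-1.54, 1.56], [0.2, 2.42], [-1.41, 4.55], [0.19, 2.02], [-2.57, 2.57]. Speed limits (rad/s): [2.57, 2.57, 3.14, 3.14, 3.14, 3.14, 3.14].

### API

Orientations are given as a unit quaternion [x, y, z, w].
In Python, from cell import ctrl, camera, camera_params, workorder, nets gives the robot as it stands.
- The arm moves only by the tool move_arm, never from a script. Its argument "commands" is a list of rows, each an object with "linear": the shift along the world's x, y, z in units of 10 cm (1.0 is 10 cm), a list of three; "turn": the turn, a rotation vector about the world's x, y, z in units of 90 degrees (1.0 is 90 degrees), a list of three; "gripper": the opening, from 0 (shut) to 1 (fully open). A call has 1 to 10 rows; each row shifts and turns the commanded pose from where the row before left it; what a row does not reach is not made up. A row lasts 1/8 s, in which the tool goes at most 62.5 mm and 10.7 degrees, less where a joint would pass 70% of its speed; a pose out of reach is approached as far as the arm can. A call with a number of a shift or a turn outside -1 to 1 is refused whole. A call with a gripper value outside its range is refused whole. The fingers move at their own pace and stop on an object; "squeeze" is the grip in N (left out, the last holds). Time passes only in rows, so rows that do not move let the fingers close. It gives the time, the measured TCP pose, the force and the opening at its end, in the units of the state.
- ctrl.state(): the state, without advancing time (a new reading comes with each control period).
- camera(name): name is "scene" or "side" or "wrist"; returns the picture (400x640x3 uint8, red, green, blue); there is no depth.
- camera_params(name): a dict with "fx", "fy", "cx", "cy" (pixels), "R" (3x3) and "t" (3): a world point X has camera coordinates R X + t; the wrist camera has in their place "tool_from_camera" (4x4, takes a point from camera to tool coordinates, whose origin is the TCP and whose axes are the flange's). Camera axes: x right, y down, z forward; pixel columns grow to the right and rows downward; lengths in m; the calibration is good to about 2 mm. A picture is of the moment at which its call begins: read the wrist's pose just before it. camera_params takes no time and is no camera call.
- workorder.finish_job(): hands the job in, once; it reports no verdict.
Trained networks look in the newest picture that a camera, given by its name, has taken for a name from the list of things; names that differ only in an ending like _2 or _b are one class to them, and where a whole thing is asked for, a point or a joint stands for the part that bears it (a point fixed in the world has none). Each returns a list of dicts, best first, with "confidence" (0 to 1); they miss things now and then, are a little off and sometimes report something else, mostly with a low value. They report only what shows in the picture. A call takes as long as a camera call. They do not tell look-alikes from the thing itself.
- nets.find_in(target, camera): "extent" ([left, top, width, height] in pixels, round what is visible of it).
- nets.pinpoint(target, camera): "position" ([column, row] in pixels: a listed point, or the origin of a listed thing).
The state is a dict: "t": time; "joints": joint angles; "qd": joint speeds; "joint_torque": joint torques, N m; "position": TCP position; "ee_rot": TCP orientation; "contact_force": force on the tool from outside, world axes, zero at the start; "wrist_torque": the same for the moment, N m; "gripper_width": finger opening in m.
Only numpy, scipy, OpenCV 4.12 (cv2) and the standard library are available. Lean on these libraries where they do the work, as an engineer would, in place of code of your own. Each camera call takes 0.05 s, during which the arm holds its last target. There are 200 camera calls.

### The job

Of the two spring-return plate docks on the lab bench, take the one that has the microplate in it: with your fingertips push the front of its carrier all the way in to its hard stop, without ramming it, then let go and move clear, so that the carrier springs back and is caught by its stop pin at mid position. The plate must stay seated in the carrier: do not touch or lift it, and do not touch the stop pin either, which works by itself. Leave the empty dock's carrier alone and do not shift the tube, the bottle or the petri dish that stand between the docks.

Things in the scene. Friction and masses are not known exactly. Their poses are not given: they have to be found in the camera images.
- dock_loaded: The dock with the plate in it: grey metal dock screwed to the bench: base 126 (x) x 196 (y) x 12 mm, side rails 24 mm high, end wall 38 mm high at x = 48 to 62 mm. Origin: centre of the base's underside, on the bench; x is the direction in which its carrier is pushed in, z up. It may stand on either side of the bench's middle, turned up to 0.25 rad.
- dock_empty: The dock without a plate, otherwise the same: grey metal dock screwed to the bench: base 126 (x) x 196 (y) x 12 mm, side rails 24 mm high, end wall 38 mm high at x = 48 to 62 mm. Origin: centre of the base's underside, on the bench; x is the direction in which its carrier is pushed in, z up. 
- carrier_loaded (a joint): Slide of the loaded dock's carrier (m): 0 fully out, towards the robot; 0.034 caught at mid position; 0.056 fully in, at its hard stop. Spring 1.8 N at 0 rising to 5.2 N fully in; the stop pin adds up to 3 N between 0.004 and 0.034, damping 22 N s/m. Pushed past 0.036 it is caught on its way back; let go earlier, it springs out to 0. Pressing over 45 N is ramming.
- carrier_loaded_push (a point): Middle of the front face of the loaded dock's aluminium carrier, 26 mm above the bench, 121 mm before the dock's origin when out; it moves with the carrier and has the dock's axes. The face to push is flat, square to x, 141 mm wide, z = 13 to 38 mm (bar 16 mm thick). It stays 2 mm or more ahead of the base's front edge, so tips pointing down can follow it all the way just above the bench.
- pin_loaded: Stop pin of the loaded dock: a level 8 mm steel plunger in the dock's right rail (minus dock y), 22 mm high, with a black 18 mm knob outside; sprung in, it is pushed out by 7 mm along minus dock y while the carrier's ramp passes, then springs in. It works by itself. Origin: on the dock's middle line, at bench height, 10 mm before the dock's origin.
- pin_loaded_knob (a point): Outer end of the loaded dock's stop pin knob, on its axis, 22 mm up: dock y = -122 mm when sprung fully in.
- carrier_empty (a joint): The same slide of the empty dock's carrier; 0 = fully out. To be left alone.
- carrier_empty_push (a point): Middle of the front face of the empty dock's aluminium carrier, 26 mm above the bench, 121 mm before the dock's origin when out; it moves with the carrier and has the dock's axes. The face to push is flat, square to x, 141 mm wide, z = 13 to 38 mm (bar 16 mm thick). It stays 2 mm or more ahead of the base's front edge, so tips pointing down can follow it all the way just above the bench.
- plate: White 24-well microplate, 85.5 (x) x 127.8 (y) x 14.4 mm, loose in the carrier's pocket, underside 20 mm and top 34.4 mm above the bench. Origin: centre of its underside, 60.5 mm behind the carrier's front face.
- tube: Bystander: 50 ml conical tube standing on its blue 35 mm screw cap between the docks, 114 mm high, tip up; origin under its cap.
- reagent: Bystander: small glass bottle, 44 mm wide, 100 mm high, between the docks; origin under its base.
- petri: Bystander: flat petri dish, 90 mm wide, 15 mm high, before the bottle; origin under its centre.
Not all that is in view belongs to the job. Leave any orange or yellow look-alike of the plate alone.

How it is judged:
On the way:
1. the loaded carrier is pushed all the way in to its hard stop (within 5 mm) (value of joint carrier_loaded above 0.051 m), for 0.1 s.
At the end, for the whole second after the job is handed in: The loaded dock's carrier rests against its stop pin at mid position (slide 34 mm, within 4 mm), the pin fully sprung in (within 2 mm), nothing moving, the plate still lying flat in its pocket (within 3 mm in height, 0.05 rad), and the empty carrier still fully out (within 4 mm) (value of joint carrier_loaded between 0.03 and 0.038 m and y of pin_loaded_knob in the frame of dock_loaded above -0.124 m and velocity of joint carrier_loaded between -0.01 and 0.01 m/s and z of plate in the frame of carrier_loaded_push between -0.009 and -0.003 m and angle between plate's own z axis and vertical below 0.05 rad and linear speed of plate below 0.02 m/s and value of joint carrier_empty below 0.004 m); the robot touches nothing.
It fails at once if the plate is touched by the robot, or lifted (over 6 mm) or tipped (over 0.15 rad) out of its pocket (contact force between any of the fingers, the arm and plate above 1 N or z of plate in the frame of carrier_loaded_push above 0 m or angle between plate's own z axis and vertical above 0.15 rad).
It fails at once if the stop pin is touched by the robot (contact force between any of the fingers, the arm and pin_loaded above 0.5 N).
It fails at once if the carrier is rammed (fingers press with over 45 N) (contact force between the fingers and anything else above 45 N).
It fails at once if the empty dock's carrier is pushed (more than 8 mm) (value of joint carrier_empty above 0.008 m).
It fails at once if a bystander is shifted more than 20 mm or lifted (distance of any of tube, reagent, petri from where it was at the start of the episode above 0.02 m).
It also fails if it takes over 38 s, if anything falls off the work surface, if the arm or the gripper's body presses on something with over 40 N, if the wrist force passes 120 N, or if a joint passes its speed limit or range.

## Working session

There is one attempt and no reset: what is moved stays moved. The work goes in short steps, Python scripts to look and compute and a tool call to move; the robot and the scene stay as the last step left them, time stands still between calls to the robot, and variables do not carry over. Pictures are saved under pics/ and viewed, about 8 in all and at most 12, crops included, and the job is handed in when it is done.

Besides the shell and the picture viewer there is one more tool, called after "Request:" as name(argument=value, ...) on one line, values as JSON. move_arm: Moves the arm, as the interface text tells. Shifts and turns lie within -1 to 1; 1 stands for 10 cm of shift or 90 degrees of turn. Its arguments: {"type":"object","properties":{"commands":{"type":"array","items":{"type":"object","properties":{"linear":{"type":"array","items":{"type":"number"}},"turn":{"type":"array","items":{"type":"number"}},"gripper":{"type":"number"}}}},"squeeze":{"type":"number"}},"required":["commands"]}

```bash
mkdir -p pics
cat > h.py <<'E'
import numpy as np, cv2
from cell import ctrl, camera, camera_params, workorder, nets
def ray(name,px,z):
    p=camera_params(name);R=np.array(p["R"]);t=np.array(p["t"])
    d=R.T@np.array([(px[0]-p["cx"])/p["fx"],(px[1]-p["cy"])/p["fy"],1]);c=-R.T@t
    return c+d*(z-c[2])/d[2]
def proj(name,X):
    p=camera_params(name);c=np.array(p["R"])@X+np.array(p["t"])
    return np.array([p["fx"]*c[0]/c[2]+p["cx"],p["fy"]*c[1]/c[2]+p["cy"]])
E
python3 - <<'E'
from h import *
ims=[camera(n) for n in("scene","side")]
cv2.imwrite("pics/scene.png",ims[0][:,:,::-1]);cv2.imwrite("pics/side.png",ims[1][:,:,::-1])
Z=dict(carrier_loaded_push=.026,carrier_empty_push=.026,plate=.02,dock_loaded=0,dock_empty=0,pin_loaded_knob=.022,tube=0,reagent=0,petri=0)
for n in("scene","side"):
    for k,z in Z.items():
        for r in nets.pinpoint(k,n)[:3]: print(n,k,round(r["confidence"],2),np.round(r["position"]),np.round(ray(n,r["position"],z),3))
E
```

```text
scene carrier_loaded_push 0.67 [337. 241.] [0.526 0.211 0.026]
scene carrier_empty_push 0.72 [246. 179.] [ 0.456 -0.209  0.026]
scene plate 0.94 [411. 257.] [0.46  0.383 0.02 ]
scene plate 0.81 [288. 166.] [ 0.3   -0.178  0.02 ]
scene plate 0.72 [315. 253.] [0.591 0.193 0.02 ]
scene dock_loaded 0.66 [297. 270.] [0.65  0.187 0.   ]
scene dock_empty 0.72 [212. 198.] [ 0.565 -0.24   0.   ]
scene pin_loaded_knob 0.5 [273. 236.] [0.609 0.065 0.022]
scene pin_loaded_knob 0.45 [242. 238.] [0.665 0.012 0.022]
scene reagent 0.92 [293. 216.] [0.485 0.019 0.   ]
scene petri 0.91 [302. 201.] [ 0.411 -0.015  0.   ]
side carrier_loaded_push 0.75 [270. 229.] [0.53  0.207 0.026]
side carrier_empty_push 0.59 [355. 165.] [ 0.46  -0.212  0.026]
side carrier_empty_push 0.38 [344. 208.] [0.387 0.01  0.026]
side plate 0.86 [283. 336.] [0.302 0.49  0.02 ]
side plate 0.8 [257. 220.] [0.59  0.191 0.02 ]
side plate 0.75 [404. 187.] [ 0.27  -0.194  0.02 ]
side dock_loaded 0.69 [244. 215.] [0.651 0.172 0.   ]
side dock_loaded 0.65 [345. 205.] [ 0.405 -0.031  0.   ]
side dock_empty 0.74 [328. 159.] [ 0.574 -0.231 -0.   ]
side dock_empty 0.62 [242. 219.] [ 0.647  0.19  -0.   ]
side tube 0.85 [279. 186.] [ 0.638 -0.003  0.   ]
side tube 0.57 [346. 207.] [ 0.398 -0.024  0.   ]
side reagent 0.77 [321. 205.] [ 0.47   0.009 -0.   ]
side petri 0.82 [345. 208.] [ 0.397 -0.018  0.   ]
side petri 0.37 [318. 206.] [0.475 0.015 0.   ]
```

View pics/scene.png

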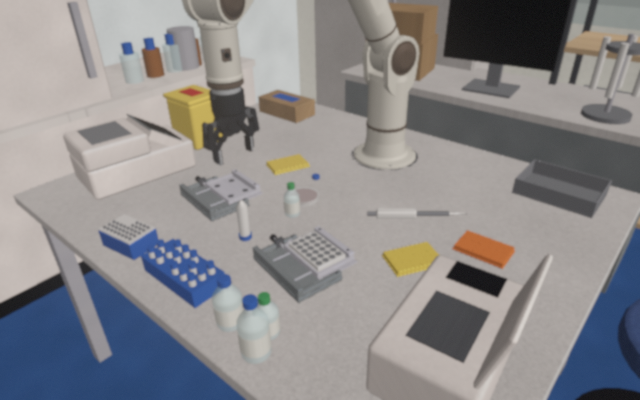

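View pics/side.png

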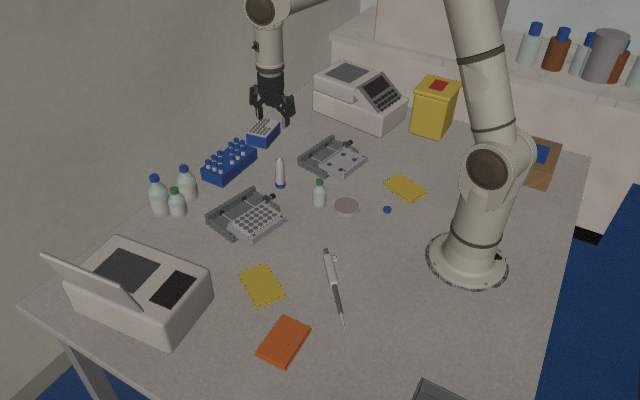

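Candidates for the loaded dock are the left one, at scene (297,270) / side (244,215), and the right one, at scene (212,198) / side (328,159). The left one carries the white 24-well plate. The right carrier is bare, with only its holes visible. The yellow and orange slabs lie loose on the bench. I'll confirm with an enlarged crop.

Run:
```python
from h import *
a=cv2.imread("pics/side.png")[130:250,190:390];cv2.imwrite("pics/c1.png",cv2.resize(a,None,fx=4,fy=4,interpolation=cv2.INTER_CUBIC))
p=camera_params("wrist");print(np.round(p["tool_from_camera"],3),p["fx"]);print(ctrl.state()["ee_rot"])
```

```text
[[-0.    -0.956 -0.294  0.075]
 [ 1.    -0.    -0.     0.   ]
 [-0.    -0.294  0.956 -0.144]
 [ 0.     0.     0.     1.   ]] 313.12075289192603
[7.07081801e-01 7.07131760e-01 1.41741333e-05 1.65993094e-06]
```

View pics/c1.png

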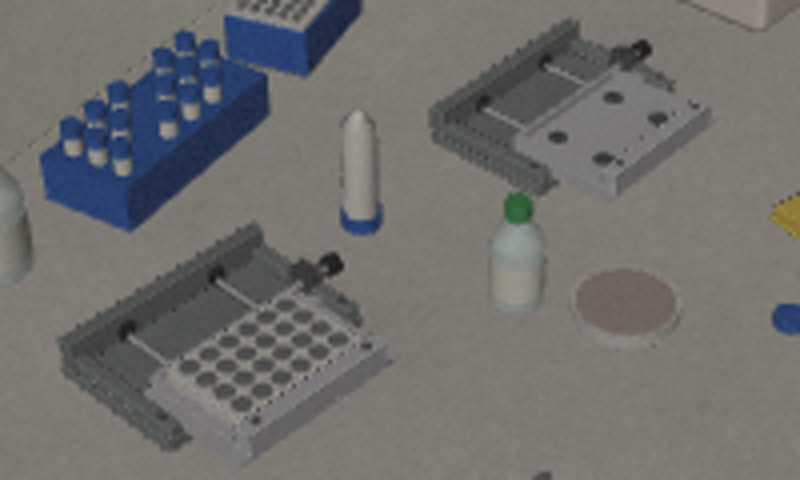

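Request:
move_arm(commands=[{"linear": [-0.3,0.5,0.1],"gripper": 1},{"linear": [-0.3,0.5,0.1],"gripper": 1},{"linear": [-0.3,0.5,0.1],"gripper": 1},{"linear": [-0.3,0.5,0],"gripper": 1},{"linear": [0,0,0],"gripper": 1},{"linear": [0,0,0],"gripper": 1}])

```text
invalid input
```

The crop confirms it: the left dock (crop centre ~(220,350)) holds the white plate and the right one is bare. I'll resend the move with full rows, turning the jaws square to the carrier's face as well.

Request:
move_arm(commands=[{"linear": [-0.22,0.28,0.02],"turn": [0,0,0.106],"gripper": 1.0},{"linear": [-0.22,0.28,0.02],"turn": [0,0,0.106],"gripper": 1.0},{"linear": [-0.22,0.28,0.02],"turn": [0,0,0.106],"gripper": 1.0},{"linear": [-0.22,0.28,0.02],"turn": [0,0,0.106],"gripper": 1.0},{"linear": [-0.22,0.28,0.02],"turn": [0,0,0.106],"gripper": 1.0},{"linear": [-0.22,0.28,0.02],"turn": [0,0,0.106],"gripper": 1.0},{"linear": [-0.22,0.28,0.02],"turn": [0,0,0.106],"gripper": 1.0},{"linear": [-0.22,0.28,0.02],"turn": [0,0,0.106],"gripper": 1.0},{"linear": [0,0,0],"turn": [0,0,0],"gripper": 1.0},{"linear": [0,0,0],"turn": [0,0,0],"gripper": 1.0}], squeeze=40)

```text
t: 2.25
position: [0.4745, 0.2235, 0.2474]
ee_rot: [0.12, 0.993, -0.0, 0.0]
contact_force: [0.2, 0.5, 0.0]
gripper_width: 0.0856
```

```bash
cat >> h.py <<'E'
from scipy.spatial.transform import Rotation as Ro
def wset():
    s=ctrl.state();T=np.eye(4);T[:3,:3]=Ro.from_quat(s["ee_rot"]).as_matrix();T[:3,3]=s["position"]
    p=camera_params("wrist");W=np.linalg.inv(T@np.array(p["tool_from_camera"]))
    p["R"],p["t"]=W[:3,:3],W[:3,3]
    g=globals();old=g["camera_params"];g["camera_params"]=lambda n:p if n=="wrist" else old(n)
E
python3 - <<'E'
from h import *
wset();im=camera("wrist");cv2.imwrite("pics/w1.png",im[:,:,::-1])
for k,z in dict(carrier_loaded_push=.026,plate=.02,dock_loaded=0,pin_loaded_knob=.022).items():
    for r in nets.pinpoint(k,"wrist")[:2]: print(k,round(r["confidence"],2),np.round(r["position"]),np.round(ray("wrist",r["position"],z),4))
E
```

```text
carrier_loaded_push 0.96 [314. 213.] [0.5294 0.2092 0.026 ]
plate 0.88 [313. 254.] [0.587  0.1933 0.02  ]
plate 0.83 [437. 110.] [0.4438 0.3744 0.02  ]
dock_loaded 0.54 [315. 212.] [0.5383 0.2081 0.    ]
pin_loaded_knob 0.47 [222. 292.] [0.6125 0.0595 0.022 ]
```

View pics/w1.png

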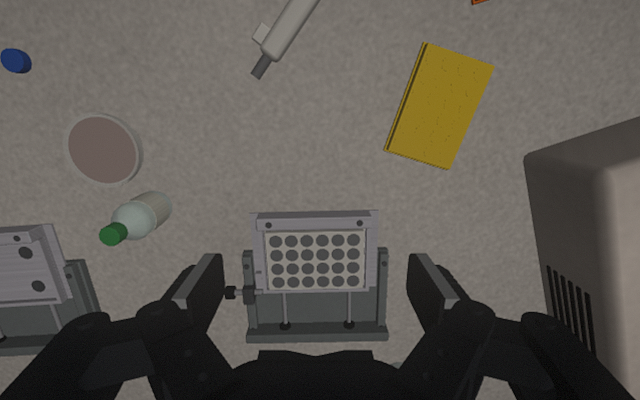

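The wrist view shows the loaded carrier's front edge from about (253,213) to (377,209), with the plate behind it and the pin knob at (230,293). The bottle and petri dish are well to the left. I'll take the yaw from that edge.

Run:
```python
from h import *
wset();im=cv2.imread("pics/w1.png");g=cv2.GaussianBlur(cv2.cvtColor(im,6),(3,3),0).astype(float)
# front edge: strongest row gradients per column
for lo,hi in((203,219),(219,235)):
    pts=[]
    for c in range(262,370,3):
        d=np.abs(np.diff(g[lo:hi,c]));pts.append((c,lo+d.argmax()+.5))
    l=cv2.fitLine(np.array(pts,np.float32),cv2.DIST_HUBER,0,.01,.01).ravel()
    for z in(.038,.013):
        P=[ray("wrist",(c,l[3]+(c-l[2])*l[1]/l[0]),z) for c in(255,376)]
        d=P[1]-P[0];print(lo,z,np.round(P,4).tolist(),"yaw",round(np.arctan2(-d[0],d[1]),3),"w",np.linalg.norm(d).round(3))
c=[ray("wrist",(x,y),.012) for x,y in((247,341),(387,339))];print(c)
```

```text
203 0.038 [[0.5082, 0.1409, 0.038], [0.5384, 0.2822, 0.038]] yaw -0.21 w 0.145
203 0.013 [[0.5157, 0.1338, 0.013], [0.5481, 0.2852, 0.013]] yaw -0.21 w 0.155
219 0.038 [[0.5323, 0.1335, 0.038], [0.5645, 0.2774, 0.038]] yaw -0.22 w 0.147
219 0.013 [[0.5415, 0.1259, 0.013], [0.576, 0.28, 0.013]] yaw -0.22 w 0.158
[array([0.70505366, 0.06320981, 0.012     ]), array([0.75082407, 0.26402496, 0.012     ])]
```

Request:
move_arm(commands=[{"linear": [0.01,-0.01,-0.3],"turn": [0,0,0.016],"gripper": 0.0},{"linear": [0.01,-0.01,-0.4],"turn": [0,0,0],"gripper": 0.0},{"linear": [0.01,-0.01,-0.4],"turn": [0,0,0],"gripper": 0.0},{"linear": [0.01,0,-0.4],"turn": [0,0,0],"gripper": 0.0},{"linear": [0.01,0,-0.3],"turn": [0,0,0],"gripper": 0.0},{"linear": [0,0,-0.3],"turn": [0,0,0],"gripper": 0.0},{"linear": [0,0,-0.18],"turn": [0,0,0],"gripper": 0.0},{"linear": [0,0,0],"turn": [0,0,0],"gripper": 0.0},{"linear": [0,0,0],"turn": [0,0,0],"gripper": 0.0}], squeeze=30)

```text
t: 3.62
position: [0.4798, 0.2215, 0.0202]
ee_rot: [0.107, 0.994, 0.0, 0.001]
contact_force: [0.8, 0.2, 0.1]
gripper_width: 0.0004
```

Request:
move_arm(commands=[{"linear": [0.1,-0.02,-0.01],"turn": [0,0,0],"gripper": 0.0},{"linear": [0.1,-0.025,0],"turn": [0,0,0],"gripper": 0.0},{"linear": [0.06,-0.015,0],"turn": [0,0,0],"gripper": 0.0},{"linear": [0.04,-0.01,0],"turn": [0,0,0],"gripper": 0.0},{"linear": [0.04,-0.01,0],"turn": [0,0,0],"gripper": 0.0},{"linear": [0.04,-0.01,0],"turn": [0,0,0],"gripper": 0.0},{"linear": [0.04,-0.01,0],"turn": [0,0,0],"gripper": 0.0},{"linear": [0.0,0,0],"turn": [0,0,0],"gripper": 0.0}])

```text
t: 4.62
position: [0.5208, 0.2112, 0.0182]
ee_rot: [0.107, 0.994, 0.0, -0.0]
contact_force: [-2.0, 0.8, 1.4]
gripper_width: -0.0001
```

Run:
```python
from h import *
im=camera("side");cv2.imwrite("pics/s2.png",cv2.resize(im[150:270,190:350,::-1],None,fx=4,fy=4,interpolation=cv2.INTER_CUBIC))
```

```text
(no output)
```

View pics/s2.png

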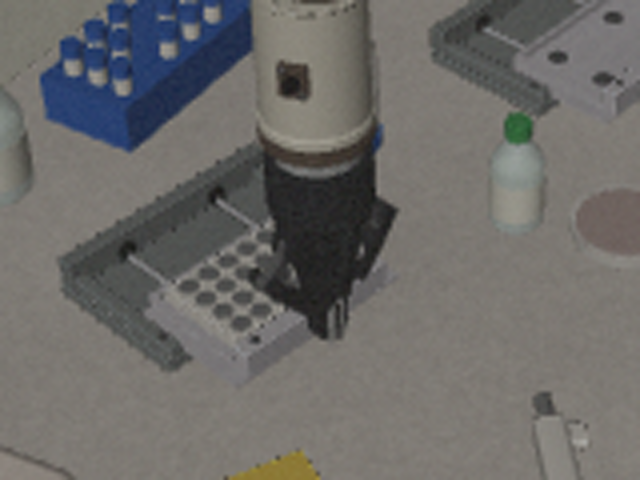

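The fingertips are just touching the middle of the front face (force −2 N) and clear of the plate. Pushing on.

Request:
move_arm(commands=[{"linear": [0.06,-0.013,0],"turn": [0,0,0],"gripper": 0.0},{"linear": [0.06,-0.013,0],"turn": [0,0,0],"gripper": 0.0},{"linear": [0.06,-0.013,0],"turn": [0,0,0],"gripper": 0.0},{"linear": [0.06,-0.013,0],"turn": [0,0,0],"gripper": 0.0},{"linear": [0.06,-0.013,0],"turn": [0,0,0],"gripper": 0.0},{"linear": [0.06,-0.013,0],"turn": [0,0,0],"gripper": 0.0},{"linear": [0.04,-0.009,0],"turn": [0,0,0],"gripper": 0.0},{"linear": [0.04,-0.009,0],"turn": [0,0,0],"gripper": 0.0}])

```text
t: 5.68
position: [0.5644, 0.2016, 0.0181]
ee_rot: [0.106, 0.994, -0.0, -0.001]
contact_force: [-4.9, 1.7, 2.7]
gripper_width: -0.0003
```

Request:
move_arm(commands=[{"linear": [0.03,-0.007,0],"turn": [0,0,0],"gripper": 0.0},{"linear": [0.02,-0.004,0],"turn": [0,0,0],"gripper": 0.0},{"linear": [0,0,0],"turn": [0,0,0],"gripper": 0.0}])

```text
t: 6.05
position: [0.5696, 0.2005, 0.0181]
ee_rot: [0.107, 0.994, -0.0, -0.0]
contact_force: [-4.1, 2.7, 2.0]
gripper_width: 0.0001
```

Request:
move_arm(commands=[{"linear": [0.02,-0.004,0],"turn": [0,0,0],"gripper": 0.0},{"linear": [0,0,0],"turn": [0,0,0],"gripper": 0.0}])

```text
t: 6.3
position: [0.5716, 0.2, 0.0181]
ee_rot: [0.107, 0.994, -0.0, -0.0]
contact_force: [-4.2, 1.3, 2.0]
gripper_width: 0.0001
```

Still on the spring, not at the stop yet. I'll creep on in 1.5–2 mm steps.

Request:
move_arm(commands=[{"linear": [0.02,-0.004,0],"turn": [0,0,0],"gripper": 0.0},{"linear": [0,0,0],"turn": [0,0,0],"gripper": 0.0}])

```text
t: 6.55
position: [0.5736, 0.1996, 0.0181]
ee_rot: [0.107, 0.994, -0.0, -0.0]
contact_force: [-4.5, 1.6, 1.3]
gripper_width: 0.0003
```

Request:
move_arm(commands=[{"linear": [0.015,-0.003,0],"turn": [0,0,0],"gripper": 0.0},{"linear": [0,0,0],"turn": [0,0,0],"gripper": 0.0}])

```text
t: 6.8
position: [0.5746, 0.1994, 0.0181]
ee_rot: [0.106, 0.994, -0.0, -0.001]
contact_force: [-5.7, 0.8, 3.8]
gripper_width: -0.0
```

Request:
move_arm(commands=[{"linear": [0.015,-0.003,0],"turn": [0,0,0],"gripper": 0.0},{"linear": [0,0,0],"turn": [0,0,0],"gripper": 0.0}])

```text
t: 7.05
position: [0.5747, 0.1994, 0.0181]
ee_rot: [0.106, 0.994, -0.001, -0.002]
contact_force: [-10.1, 1.0, 5.8]
gripper_width: 0.0001
```

The tool stopped at 0.5747 while the force doubled, so this is the hard stop. It was held for over 0.1 s. Now I back off gently along the dock axis, then move clear.

Request:
move_arm(commands=[{"linear": [-0.06,0.013,0],"turn": [0,0,0],"gripper": 0.0},{"linear": [-0.06,0.013,0],"turn": [0,0,0],"gripper": 0.0},{"linear": [-0.06,0.013,0],"turn": [0,0,0],"gripper": 0.0},{"linear": [-0.06,0.013,0],"turn": [0,0,0],"gripper": 0.0},{"linear": [-0.1,0.022,0],"turn": [0,0,0],"gripper": 0.0},{"linear": [-0.2,0.043,0],"turn": [0,0,0],"gripper": 0.0},{"linear": [-0.3,0.065,0],"turn": [0,0,0],"gripper": 0.0},{"linear": [-0.2,0.043,0.2],"turn": [0,0,0],"gripper": 0.0}])

```text
t: 8.05
position: [0.4713, 0.221, 0.0378]
ee_rot: [0.106, 0.994, -0.001, -0.001]
contact_force: [-0.4, 0.4, 0.3]
gripper_width: -0.0002
```

Request:
move_arm(commands=[{"linear": [0,0,0.4],"turn": [0,0,0],"gripper": 0.0},{"linear": [0,0,0.5],"turn": [0,0,0],"gripper": 0.0},{"linear": [0,0,0.5],"turn": [0,0,0],"gripper": 0.0},{"linear": [0,0,0.5],"turn": [0,0,0],"gripper": 0.0},{"linear": [0,0,0.2],"turn": [0,0,0],"gripper": 0.0},{"linear": [0,0,0],"turn": [0,0,0],"gripper": 0.0},{"linear": [0,0,0],"turn": [0,0,0],"gripper": 0.0}])

```text
t: 8.93
position: [0.4728, 0.2208, 0.2475]
ee_rot: [0.107, 0.994, -0.0, -0.0]
contact_force: [0.1, -0.8, -0.3]
gripper_width: -0.0004
```

Run:
```python
from h import *
wset();im=camera("wrist");cv2.imwrite("pics/w2.png",im[:,:,::-1])
d=np.array([.977,-.213]);p0=np.array([.5285,.2095])
for k,z in dict(carrier_loaded_push=.026,plate=.02,pin_loaded_knob=.022).items():
    for r in nets.pinpoint(k,"wrist")[:1]:
        X=ray("wrist",r["position"],z);print(k,round(r["confidence"],2),np.round(X,4),"slide+offset",round((X[:2]-p0)@d,4))
print(ctrl.state()["t"],ctrl.state()["contact_force"])
```

```text
carrier_loaded_push 0.97 [0.5623 0.1996 0.026 ] slide+offset 0.0351
plate 0.68 [0.4428 0.375  0.02  ] slide+offset -0.119
pin_loaded_knob 0.58 [0.6149 0.0641 0.022 ] slide+offset 0.1154
9.125 [ 0.58832899 -0.48033394 -0.63166193]
```

View pics/w2.png

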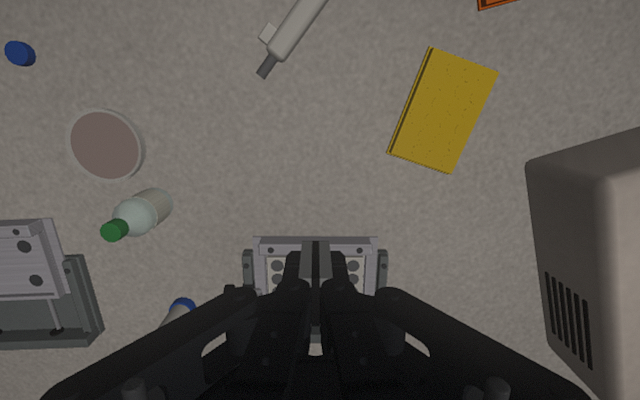

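The front edge has moved from row 211 to row 237. That puts the carrier at about 35 mm of slide, the mid-position catch. The plate looks flat, and the bystanders and empty dock look unchanged. Handing in.

```bash
python3 -c "
from cell import workorder
print(workorder.finish_job())"
```

```text
the job is handed in; nothing more can be done
None
```

I pushed the loaded (left) dock's carrier in to its hard stop with the shut fingertips and backed off along the dock axis. It sprang back and appears to be caught at mid position. The job is handed in at about 9 s, with no verdict reported.

- **Hard stop:** the tool stopped advancing after about 55 mm of push, and the force rose from about 5 N to about 12 N. That was the highest reading, well under the 45 N limit.
- **Mid position:** the last wrist picture puts the carrier at about 35 mm of slide (34 mm nominal). The arm was lifted clear, with less than about 1 N on the tool.
- **Surroundings:** the petri dish, the bottle and the empty dock's carrier looked unmoved in that picture. Only part of the tube showed.
- **Not confirmed:**
  - In the last picture the gripper hid most of the plate. The network's "plate" hit there was the yellow look-alike, so I judged the plate only by the part showing beside the fingers, which looked flat.
  - The knob position came from a moderate-confidence hit (0.58), close to the one taken before the push. That pin is only inferred to be sprung in, mainly because the carrier is held.

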